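# Sort out the swapped pinball parts

### The arm

A 7-joint arm with a two-finger parallel gripper is mounted at the origin on the work surface. World frame = base frame: x ahead of the robot, y to its left, z up, the work surface at z = 0. Lengths are in mm, angles in rad, forces in N, time in s.
With the tool pointing down it reaches from about 400 to 875 mm from the base axis. Payload 4.4 kg.
Tool frame: the origin (TCP) lies midway between the tips of the shut fingers; the grasp point (between the pads) lies ctrl.grip_depth behind it (ctrl.grip_depth is the distance from the TCP to the grasp point, in mm); z points along the fingers, y is the line along which they close (so a half turn about z gives the same grasp; the last joint's range is limited). The gripper opens to 85 mm and grips with 20 to 120 N. Pads are 22 mm wide; open, the fingers measure 114 mm over their backs; the gripper's body (76 mm by 85 mm) begins 54 mm behind the grasp point. The pads swing forward as they close: fully open they stand 13 mm farther back than shut.
Start: joints at [-1.299, 0.628, 0.038, 1.517, -0.027, 0.996, -0.02], TCP at [215.395, 613.289, 231.313] pointing down, gripper open.
Joint ranges: [-3.06, 3.06], [-0.37, 2.12], [-1.25, 1.32], [0.18, 2.47], [-1.1, 4.24], [0.23, 1.98], [-2.94, 2.94]. Speed limits (rad/s): [2.57, 2.57, 3.14, 3.14, 3.14, 3.14, 3.14].

### API

Orientations are given as [roll, pitch, yaw] about the fixed x, y, z axes, in that order (R = Rz(yaw) Ry(pitch) Rx(roll)).
In Python, from cell import ctrl gives the robot as it stands.
- The arm moves only by the tool carry_out, never from a script. Its argument "deltas" is one flat list of numbers, 7 for each row, row after row: the turn, a rotation vector about the tool's x, y, z in degrees, then the shift along the tool's x, y, z in m, then the closure, from -1 (fully open) to 1 (shut). In form: [wx, wy, wz, dx, dy, dz, claw, wx, wy, wz, dx, dy, dz, claw, ...]. A call has 1 to 12 rows; each row shifts and turns the commanded pose from where the row before left it, along the tool's axes as they then stand; what a row does not reach is not made up. A row lasts 1/8 s, in which the tool goes at most 62.5 mm and 10.7 degrees, less where a joint would pass 70% of its speed; a pose out of reach is approached as far as the arm can. A call with a gripper value outside its range is refused whole. The fingers move at their own pace and stop on an object; the grip force is fixed at half the most. Time passes only in rows, so rows that do not move let the fingers close. It gives the time, the measured TCP pose, the force, the opening and the grip force at its end, in the units of the state.
- ctrl.read_state(): the state, without advancing time (a new reading comes with each control period).
- ctrl.get_image(name): name is "scene" or "top"; returns the picture (400x640x3 uint8, red, green, blue); there is no depth.
- ctrl.calibration(name): a dict with "mtx" (3x3 intrinsics, pixels), "R" (3x3) and "t" (3): a world point X has camera coordinates R X + t. Camera axes: x right, y down, z forward; pixel columns grow to the right and rows downward; lengths in mm; the calibration is good to about 2 mm. A picture is of the moment at which its call begins. calibration takes no time and is no camera call.
- ctrl.finish_job(): hands the job in; it is judged then, once.
The state is a dict: "clock": time; "qpos": joint angles; "qd": joint speeds; "tau": joint torques, N m; "eef_pos": TCP position; "tool_rot": TCP orientation; "force": force on the tool from outside, world axes, zero at the start; "torque": the same for the moment, N m; "width": finger opening in mm; "gripper_force": force on a finger pad.
Only numpy, scipy, OpenCV 4.12 (cv2) and the standard library are available. Lean on these libraries where they do the work, as an engineer would, in place of code of your own. Each camera call takes 0.05 s, during which the arm holds its last target. There are 200 camera calls.

### The job

The four pinball parts stand in each other's places: put the green bulb on the grey bulb test block with the brass ring, the steel key plate in the red dish, the white lane guide in the yellow dish and the rubber-capped standoff in the blue dish, each upright in the middle of its place. Each place has room for only one part, so set a part down on the empty cork mat for a while to free a place. Do not let the glass bulb drop.

Things in the scene. Friction and masses are not known exactly. Their poses are not given: they have to be found in the camera images.
- bulb: green glass bayonet bulb standing in a brass foot, 55 mm tall: foot 34 mm across and 12 mm high, narrow brass neck up to 20 mm, green glass 26 mm across with straight sides from 25 to 44 mm height (grip there), domed top; about 40 g. Origin: centre of its underside, z up; round about z. At the start it stands in the yellow or the blue dish.
- key_plate: steel cam lock key plate lying flat, 60 (x) x 32 (y) x 5 mm, with the round steel lock barrel, 20 mm across, standing up from its middle to 42 mm height (grip the barrel; it may be gripped at any yaw); about 90 g. Origin: centre of its underside, z up. At the start it lies in the yellow or the blue dish.
- lane_guide: white plastic lane guide, an upright bar with rounded ends: 70 mm long (x), 12 mm thick (y), 34 mm high; about 30 g. Grip it across its 12 mm thickness. Origin: centre of its underside, z up. At the start it stands on the test block or in the red dish.
- standoff: aluminium standoff with a black rubber cap, 46 mm tall: foot disc 28 mm across and 5 mm high, bright post 14 mm across up to 26 mm, black rubber cap 22 mm across from 26 to 46 mm height; about 40 g. Origin: centre of its underside, z up; round about z. At the start it stands on the test block or in the red dish.
- test_block: bayonet bulb socket test block, the bulb's place: dark grey square block fixed to the top, with a brass contact ring 52 mm across and a brass centre spot marked flat on its floor; 100 x 100 mm outside, 88 x 88 mm inside, floor 5 mm and rim 9 mm above the table top. Origin: centre of its underside (on the table top), z up.
- red_dish: shallow red plastic parts dish, fixed to the top: 100 x 100 mm outside, 88 x 88 mm inside, floor 5 mm and rim 9 mm above the table top. The key plate's place. Origin: centre of its underside (on the table top), z up.
- yellow_dish: shallow yellow plastic parts dish, fixed to the top: 100 x 100 mm outside, 88 x 88 mm inside, floor 5 mm and rim 9 mm above the table top. The lane guide's place. Origin: centre of its underside (on the table top), z up.
- blue_dish: shallow blue plastic parts dish, fixed to the top: 100 x 100 mm outside, 88 x 88 mm inside, floor 5 mm and rim 9 mm above the table top. The standoff's place. Origin: centre of its underside (on the table top), z up.
- cork_mat: flat brown cork mat, fixed to the top, 100 x 100 mm, its upper face 5 mm above the table top: the free spot, empty at the start. Origin: centre of its underside (on the table top), z up. Around and between these places only low things (up to 12 mm high) lie on the table; taller things stand at least 0.14 m from the middle of any place.
Things that resemble listed ones, but are neither listed nor needed, are in the scene too. Of the things that look like the lane_guide, the middle-sized one is meant.

How it is judged:
By the outcome, as a careful person would: the job done as asked, in the order asked, and still so for the second after the job is handed in, with the robot touching nothing.
It also fails if it takes over 112 s, if anything falls off the work surface, if the arm or the gripper's body presses on something with over 40 N, if the wrist force passes 120 N, or if a joint passes its speed limit or range.

## Working session

There is one attempt and no reset: what is moved stays moved. The work goes in short steps, Python scripts to look and compute and a tool call to move; the robot and the scene stay as the last step left them, time stands still between calls to the robot, and variables do not carry over. Pictures are saved under pics/ and viewed, at most 14 in all, crops included, and the job is handed in when it is done.

Besides the shell and the picture viewer there is one more tool, called after "Emit:" as name(argument=value, ...) on one line, values as JSON. carry_out: Moves the arm, as the interface text tells. Its arguments: {"type":"object","properties":{"deltas":{"type":"array"}},"required":["deltas"]}

```bash
ls; mkdir -p pics
python3 - <<'E'
from cell import ctrl
import cv2
for n in ("scene","top"):
    cv2.imwrite(f"pics/{n}0.png",ctrl.get_image(n)[:,:,::-1])
    c=ctrl.calibration(n);print(n,c)
print(ctrl.read_state(),ctrl.grip_depth)
E
```

```text
pics
scene {'mtx': array([[370.52419881,   0.        , 317.90500252],
       [  0.        , 370.52419881, 193.27098183],
       [  0.        ,   0.        ,   1.        ]]), 'R': array([[-0.76340089,  0.64588065, -0.00756748],
       [ 0.35185819,  0.40599804, -0.84342244],
       [-0.54167785, -0.64653212, -0.53719766]]), 't': array([ 459.60009245, -162.8226343 , 1057.24120246])}
top {'mtx': array([[386.84687317,   0.        , 324.02271453],
       [  0.        , 386.84687317, 199.61560024],
       [  0.        ,   0.        ,   1.        ]]), 'R': array([[ 0.00771238, -0.99994719,  0.00679264],
       [-0.99680237, -0.00822804, -0.07948161],
       [ 0.0795333 , -0.00615793, -0.99681319]]), 't': array([-33.72149863, 613.10999958, 754.38265051])}
{'clock': 0.1, 'qpos': array([-1.29882361,  0.62926207,  0.0384225 ,  1.51824573, -0.02695365,
        0.99628144, -0.01998694]), 'qd': array([-0.00069223, -0.00212547, -0.00096442, -0.00271287, -0.00064148,
       -0.00129098, -0.00043844]), 'tau': array([ 2.42364717e-03, -5.64532006e+01,  1.23004194e+00, -1.93973923e+01,
        1.12329482e-02,  5.45224335e-03, -1.02216944e-06]), 'eef_pos': array([215.19252852, 612.77021708, 230.48229378]), 'tool_rot': array([-3.13991397e+00,  4.24535735e-05,  2.80387676e+00]), 'force': array([0.3140096 , 0.81544212, 0.19057066]), 'torque': array([0.00448753, 0.0110484 , 0.04316131]), 'gripper_force': 0.0, 'width': 85.7268667510406} 18.700000000000003
```

View pics/scene0.png

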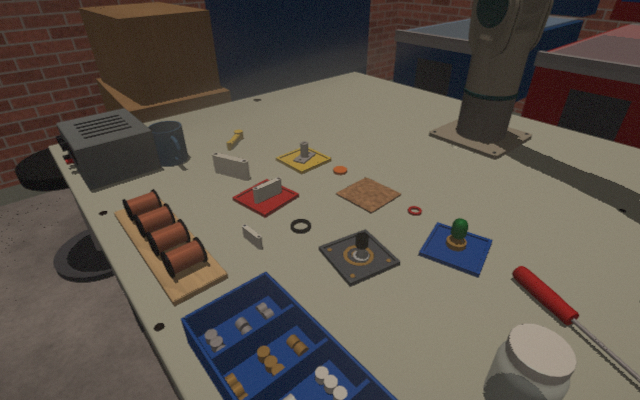

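View pics/top0.png

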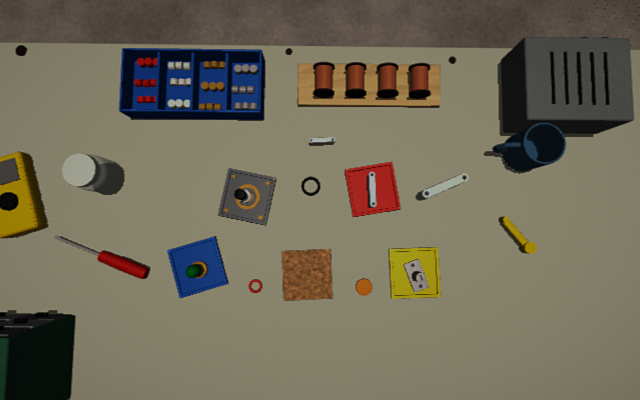

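The lane-guide look-alikes in the top view are at (321,141), which is short, (372,190), in the red dish and middle-sized, and (444,186), which is long. The one in the red dish fits by size and by where it starts, so I'll confirm it in an enlarged crop. Otherwise the scene has the standoff on the test block (240,195), the bulb in the blue dish (195,270) and the key plate in the yellow dish (416,275). The mat (307,275) is empty.

```bash
cat > h.py <<'E'
import numpy as np, cv2
from cell import ctrl
C={n:ctrl.calibration(n) for n in("scene","top")}
def ray(n,p):
    c=C[n];d=c["R"].T@np.linalg.solve(c["mtx"],[p[0],p[1],1.]);return -c["R"].T@c["t"],d
def onz(n,p,z):
    o,d=ray(n,p);return o+d*(z-o[2])/d[2]
def tri(pt,ps):
    (a,u),(b,v)=ray("top",pt),ray("scene",ps)
    s=np.linalg.lstsq(np.c_[u,-v],b-a,rcond=None)[0]
    A,B=a+u*s[0],b+v*s[1];return (A+B)/2,np.linalg.norm(A-B)
def proj(n,X):
    c=C[n];x=c["mtx"]@(c["R"]@np.asarray(X,float)+c["t"]);return x[:2]/x[2]
def blobs(im,lo,hi,box,amin=20):
    x0,y0,x1,y1=box
    h=cv2.cvtColor(im[y0:y1,x0:x1],cv2.COLOR_RGB2HSV)
    m=cv2.inRange(h,np.array(lo),np.array(hi))
    cs=cv2.findContours(m,cv2.RETR_EXTERNAL,cv2.CHAIN_APPROX_NONE,offset=(x0,y0))[0]
    return sorted([c for c in cs if cv2.contourArea(c)>=amin],key=cv2.contourArea,reverse=True)
E
python3 - <<'E'
import cv2
a=cv2.imread("pics/top0.png")[120:310,165:475];s=cv2.imread("pics/scene0.png")[120:290,190:500]
f=lambda i:cv2.convertScaleAbs(cv2.resize(i,None,fx=2.5,fy=2.5,interpolation=cv2.INTER_CUBIC),alpha=1.5)
cv2.imwrite("pics/ct.png",f(a));cv2.imwrite("pics/cs.png",f(s))
E
```

```text
(no output)
```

View pics/ct.png

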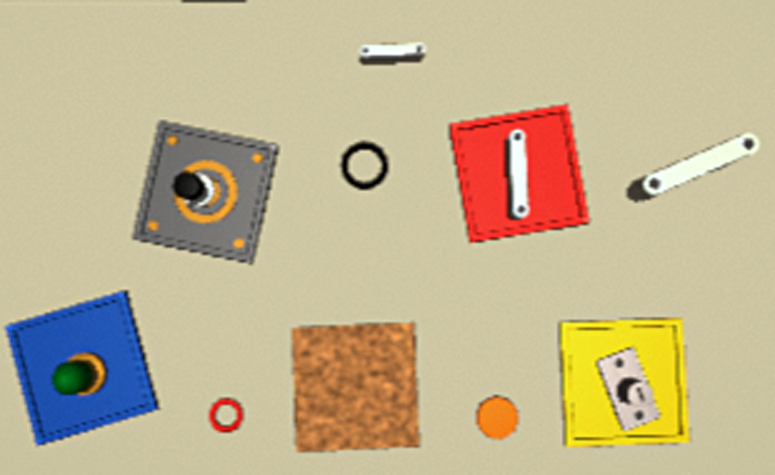

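View pics/cs.png

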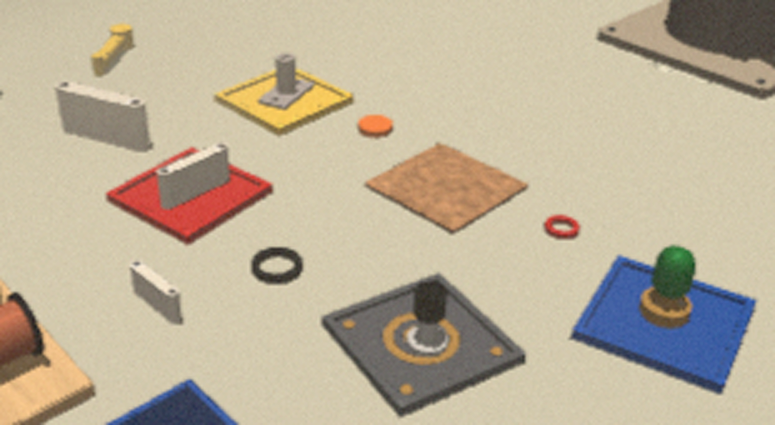

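The crops confirm it: the white guide standing in the red dish (holes at about top (372,174) and (373,204), scene (256,190) and (279,179)) is the middle-sized one. The one to its right is clearly longer and the one at the top shorter. Next I'll measure everything from both views.

```bash
cat > m.py <<'E'
from h import *
def cen(c):
    m=cv2.moments(c);return np.array([m["m10"],m["m01"]])/m["m00"]
def quad(c):
    q=cv2.approxPolyN(c,4).reshape(4,2).astype(float)
    a,b,cc,d=q; A=np.c_[cc-a,-(d-b)]; return a+(cc-a)*np.linalg.solve(A,b-a)[0],q
P={"block":((0,0,45),(179,70,120),(215,160,282,230),(315,225,402,285)),
"red":((0,150,60),(8,255,255),(335,150,410,225),(228,170,303,220)),
"yellow":((20,130,60),(35,255,255),(380,240,445,305),(272,140,335,178)),
"blue":((100,130,40),(125,255,255),(160,230,235,305),(415,220,498,275)),
"mat":((5,80,60),(20,200,255),(275,243,338,306),(333,175,405,215))}
if __name__=="__main__":
    T=ctrl.get_image("top");S=ctrl.get_image("scene")
    def get(im,lo,hi,box):
        b=blobs(im,lo,hi,box); return cv2.convexHull(np.vstack(b)) if b else None
    for k,(lo,hi,bt,bs) in P.items():
        if k=="block":
            hi2=(179,70,130)
            t=cv2.convexHull(blobs(T,lo,hi2,bt)[0]);s=cv2.convexHull(blobs(S,(0,0,35),(179,90,95),bs)[0])
        else: t=cv2.convexHull(blobs(T,lo,hi,bt)[0]);s=cv2.convexHull(blobs(S,lo,hi,bs)[0])
        r=cv2.minAreaRect(t); ct,q=quad(t); cs,qs=quad(s)
        X,e=tri(ct,cs)
        w=np.array([onz("top",p,9 if k!="mat" else 5)[:2] for p in q])
        print(k,np.round(r[0],1),np.round(ct,1),np.round(cs,1),"tri",np.round(X,1),round(e,1),"onz",np.round(w.mean(0),1),"sides",np.round(np.linalg.norm(w-np.roll(w,1,0),axis=1)),"ang",round(np.degrees(np.arctan2(*(w[1]-w[0])[::-1])),1))
    for k,lo,hi,bt,bs,z in (("bulb",(40,100,20),(85,255,255),(165,240,225,300),(440,210,480,255),42),("cap",(0,0,0),(179,255,32),(225,180,250,205),(350,228,375,252),41)):
        t=blobs(T,lo,hi,bt)[0];s=blobs(S,lo,hi,bs)[0];a,b=cen(t),cen(s);X,e=tri(a,b)
        print(k,np.round(a,1),np.round(b,1),cv2.boundingRect(t),cv2.boundingRect(s),np.round(X,1),round(e,1),np.round(onz("top",a,z),1))
    t=blobs(T,(0,0,140),(179,70,255),(355,165,385,215))[0];r=cv2.minAreaRect(t)
    w=np.array([onz("top",p,39)[:2] for p in cv2.boxPoints(r)]);print("lane",r,np.round(w.mean(0),1),np.round(w,1).tolist())
    for p,s in (((371.8,174.4),(256,190)),((373.4,204),(279.2,179.2))): print("hole",tri(p,s))
    t=blobs(T,(0,0,60),(179,75,255),(400,255,432,295))[0];r=cv2.minAreaRect(cv2.convexHull(t))
    w=np.array([onz("top",p,10)[:2] for p in cv2.boxPoints(r)]);print("key",r,np.round(w.mean(0),1),np.round(w,1).tolist())
    print("barrel",tri((419.3,277.5),(304.3,143.5)), onz("scene",(304.3,143.5),47))
E
python3 m.py
```

```text
block [246.6 196.5] [247.  196.7] [357.8 255.2] tri [620.7 129.7   2.4] 2.2 onz [620.  130.2] sides [105. 101. 104. 105.] ang 168.2
red [372.1 189. ] [372. 189.] [251.8 194.5] tri [ 650.3 -136.5    8.2] 30.8 onz [ 637.6 -127.6] sides [101.  98. 101.  99.] ang 100.1
yellow [414.3 272.5] [414. 273.] [305.  157.5] tri [ 466.1 -212.5    6.5] 1.6 onz [ 467.2 -212.4] sides [100.  99. 100. 100.] ang 92.7
blue [197.1 266.8] [197.3 266.4] [456.3 245.9] tri [476.7 227.1   5.9] 0.1 onz [476.6 226.2] sides [ 98. 102.  99. 101.] ang 107.3
mat [306.7 274.5] [306.7 274.2] [368.2 193. ] tri [462.6   4.7   3. ] 1.1 onz [462.2   5. ] sides [101. 101. 100. 100.] ang 93.8
bulb [192.8 270.9] [460.3 226.6] (186, 265, 15, 13) (453, 219, 15, 20) [471.7 223.6  43.8] 0.1 [471.5 224.2  42. ]Traceback (most recent call last):
  File "m.py", line 26, in <module>
    t=blobs(T,lo,hi,bt)[0];s=blobs(S,lo,hi,bs)[0];a,b=cen(t),cen(s);X,e=tri(a,b)
                             ~~~~~~~~~~~~~~~~~^^^
IndexError: list index out of range
```

```bash
sed -i 's/s=cv2.convexHull(blobs(S,lo,hi,bs)\[0\])$/s=get(S,lo,hi,bs)/; s/(179,255,32),(225,180,250,205)/(179,255,38),(225,180,250,205)/' m.py
python3 - <<'E'
from h import *
S=ctrl.get_image("scene");print(S[228:254:2,354:374:2].max(2))
E
python3 m.py 2>&1 | grep -v -e yellow -e mat -e File
```

```text
[[143 140 139 138 140 137 137 141 139 142]
 [140 140 134 131  97  71  88 138 138 143]
 [134 113  70  64  58  47  70  83 140 141]
 [ 70  59  40  42  38  43  37  67  83 127]
 [ 52  37  38  40  38  40  32  41  65  79]
 [ 71  43  41  39  39  32  43  47  57  60]
 [ 69  44  33  40  37  37  33  55  73  59]
 [ 73  36  35  37  32  36  31  61  71  74]
 [ 75  36  37  40  40  38  35  61  71  73]
 [123  63  39  41  41  36  36  66  76  74]
 [ 75  68  45  38  34  39  91 114  76  71]
 [ 93  91  65  74  75  71  96 121 117  75]
 [132 102  74  72  74  72  67  99 129 110]]
block [246.6 196.4] [246.5 196.5] [358.2 255.2] tri [620.9 130.7   3. ] 1.9 onz [620.  130.2] sides [105. 103. 104. 103.] ang 168.4
red [372.1 189. ] [372. 189.] [278. 193.] tri [ 627.5 -119.4   13.7] 23.9 onz [ 637.6 -127.6] sides [101.  98. 101.  99.] ang 100.1
blue [197.1 266.8] [197.3 266.4] [456.3 245.9] tri [476.7 227.1   5.9] 0.1 onz [476.6 226.2] sides [ 98. 102.  99. 101.] ang 107.3
bulb [192.7 270.9] [460.9 225.4] (186, 265, 16, 13) (454, 219, 14, 16) [471.6 223.4  46.1] 1.0 [471.5 224.3  42. ]
cap [240.1 194.2] [360.4 240.6] (234, 189, 13, 11) (356, 233, 12, 16) [622.6 135.8  39.5] 3.3 [621.3 136.6  41. ]
lane ((372.5538635253906, 188.96923828125), (34.169532775878906, 5.547001838684082), 86.8201675415039) [ 634.3 -124.8] [[667.9, -117.4], [668.6, -128.5], [600.7, -132.0], [600.0, -121.1]]
hole (array([ 663.88693407, -123.93155007,   32.27368185]), np.float64(0.9035033816122057))
hole (array([ 604.11612855, -126.61672599,   33.83583544]), np.float64(1.4155022445514664))
key ((416.0516052246094, 275.134033203125), (29.867055892944336, 16.08226203918457), 68.96248626708984) [ 462.9 -216.2] [[484.8, -190.4], [496.6, -221.0], [440.9, -242.0], [429.3, -211.6]]
barrel (array([ 462.78768598, -215.03590545,   43.3346712 ]), np.float64(1.915992580755563)) [ 468.29005204 -209.48674729   47.        ]
```

Emit:
carry_out(deltas=[0, 0, -7.45, 0, 0, 0, -0.2, 0, 0, -7.45, 0, 0, 0, -0.2, 0, 0, -7.45, 0, 0, 0, -0.2, 0, 0, 0, -0.0305, -0.0398, 0.01, -0.2, 0, 0, 0, -0.0305, -0.0398, 0.01, -0.2, 0, 0, 0, -0.0305, -0.0398, 0.01, -0.2, 0, 0, 0, -0.0305, -0.0398, 0.01, -0.2, 0, 0, 0, -0.0305, -0.0398, 0.01, -0.2, 0, 0, 0, -0.0305, -0.0398, 0.01, -0.2, 0, 0, 0, -0.0305, -0.0398, 0.01, -0.2, 0, 0, 0, -0.0305, -0.0398, 0.01, -0.2, 0, 0, 0, -0.0305, -0.0398, 0.01, -0.2])

```text
clock: 1.85
eef_pos: [509.4, 268.8, 141.2]
tool_rot: [3.141, 0.001, -3.089]
force: [0.5, 0.3, 0.8]
width: 50.9
gripper_force: 0.0
```

```bash
cat > go.py <<'E'
import sys
from h import *
from scipy.spatial.transform import Rotation as Rn
s=ctrl.read_state();R=Rn.from_euler("xyz",s["tool_rot"]).as_matrix()
T=np.array([float(a) for a in sys.argv[1:4]]);d=R.T@(T-s["eef_pos"])
print("t",round(s["clock"],2),"pos",np.round(s["eef_pos"],1),"rpy",np.round(np.degrees(s["tool_rot"]),2),"w",round(s["width"],1),"gf",round(s["gripper_force"],1),"F",np.round(s["force"],1))
print("delta m",np.round(d/1000,4))
E
python3 go.py 622 136.3 100
python3 - <<'E'
from h import *
print(tri((372,189),(266,196.6)))
E
```

```text
t 1.85 pos [509.4 268.8 141.2] rpy [ 1.7998e+02  3.0000e-02 -1.7700e+02] w 50.9 gf 0.0 F [0.5 0.3 0.8]
delta m [-0.1055 -0.1382  0.0412]
(array([ 638.29707763, -128.59712776,    2.84390007]), np.float64(0.6883103608350281))
```

Emit:
carry_out(deltas=[0, 0, 0, -0.0352, -0.0461, 0.0137, -0.2, 0, 0, 0, -0.0352, -0.0461, 0.0137, -0.2, 0, 0, 0, -0.0351, -0.046, 0.0138, -0.2, 0, 0, 0, 0, 0, 0.025, -0.2, 0, 0, 0, 0, 0, 0.025, -0.2, 0, 0, 0, 0, 0, 0.018, -0.2, 0, 0, 0, 0, 0, 0.01, -0.2, 0, 0, 0, 0, 0, 0, -0.2, 0, 0, 0, 0, 0, 0, 1, 0, 0, 0, 0, 0, 0, 1, 0, 0, 0, 0, 0, 0, 1, 0, 0, 0, 0, 0, 0, 1])

```text
clock: 3.35
eef_pos: [621.6, 137.6, 23.1]
tool_rot: [3.141, 0.002, -3.089]
force: [-0.2, -0.7, 5.8]
width: 20.3
gripper_force: 58.6
```

```bash
python3 go.py 462.3 5 102
```

```text
t 3.35 pos [621.6 137.6  23.1] rpy [ 1.7998e+02  1.0000e-01 -1.7701e+02] w 20.3 gf 58.6 F [-0.2 -0.7  5.8]
delta m [ 0.1659 -0.1241 -0.0792]
```

Emit:
carry_out(deltas=[0, 0, 0, 0, 0, -0.01, 1, 0, 0, 0, 0, 0, -0.02, 1, 0, 0, 0, 0, 0, -0.025, 1, 0, 0, 0, 0, 0, -0.025, 1, 0, 0, 0, 0.02, -0.015, 0, 1, 0, 0, 0, 0.035, -0.026, 0, 1, 0, 0, 0, 0.04, -0.03, 0, 1, 0, 0, 0, 0.04, -0.03, 0, 1, 0, 0, 0, 0.02, -0.015, 0, 1, 0, 0, 0, 0.0109, -0.0081, 0, 1, 0, 0, 0, 0, 0, 0, 1, 0, 0, 0, 0, 0, 0, 1])

```text
clock: 4.85
eef_pos: [463.2, 5.8, 102.4]
tool_rot: [3.141, 0.002, -3.088]
force: [0.0, 0.3, -0.9]
width: 20.4
gripper_force: 58.7
```

```bash
python3 go.py 462.3 5 24
```

```text
t 4.85 pos [463.2   5.8 102.4] rpy [ 1.7996e+02  1.3000e-01 -1.7695e+02] w 20.4 gf 58.7 F [ 0.   0.3 -0.9]
delta m [ 0.0011 -0.0008  0.0784]
```

Emit:
carry_out(deltas=[0, 0, 0, 0.0011, -0.0008, 0.03, 1, 0, 0, 0, 0, 0, 0.025, 1, 0, 0, 0, 0, 0, 0.015, 1, 0, 0, 0, 0, 0, 0.008, 1, 0, 0, 0, 0, 0, 0, 1, 0, 0, 0, 0, 0, 0, -0.2, 0, 0, 0, 0, 0, 0, -0.2, 0, 0, 0, 0, 0, 0, -0.2, 0, 0, 0, 0, 0, -0.01, -0.2, 0, 0, 0, 0, 0, -0.02, -0.2, 0, 0, 0, 0, 0, -0.025, -0.2, 0, 0, 0, 0, 0, -0.025, -0.2])

```text
clock: 6.35
eef_pos: [460.5, 3.9, 105.6]
tool_rot: [-3.141, 0.0, -3.089]
force: [0.3, -0.0, 0.2]
width: 51.4
gripper_force: 0.0
```

```bash
python3 go.py 471.5 224 100
python3 - <<'E'
from h import *
a=ctrl.get_image("top");s=ctrl.get_image("scene")
cv2.imwrite("pics/p1.png",np.hstack([cv2.resize(s[120:290,300:500],None,fx=2,fy=2),cv2.resize(a[120:290,165:345],None,fx=2,fy=2)])[:,:,::-1])
E
```

```text
t 6.35 pos [460.5   3.9 105.6] rpy [-1.7999e+02  1.0000e-02 -1.7700e+02] w 51.4 gf 0.0 F [ 0.3 -0.   0.2]
delta m [-0.0224  0.2192  0.0055]
```

View pics/p1.png

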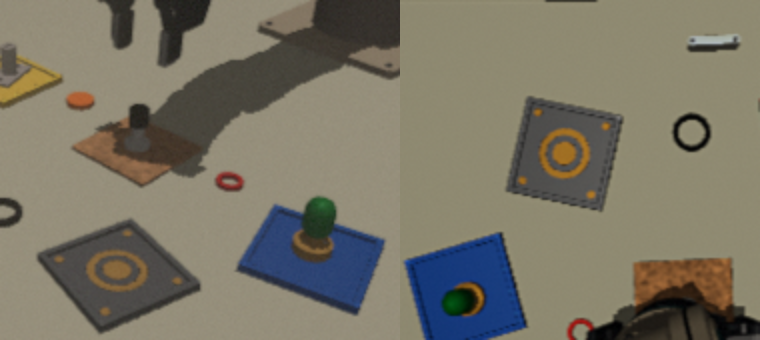

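The standoff now stands on the mat, at scene crop (138,130). The block is free, with its centre spot at top pixel (247,196), which agrees with the measured (620.5,130). The bulb is next.

Emit:
carry_out(deltas=[0, 0, 0, -0.0022, 0.0192, 0, -0.2, 0, 0, 0, -0.004, 0.04, 0, -0.2, 0, 0, 0, -0.004, 0.04, 0, -0.2, 0, 0, 0, -0.004, 0.04, 0, -0.2, 0, 0, 0, -0.004, 0.04, 0, -0.2, 0, 0, 0, -0.0022, 0.025, 0.0055, -0.2, 0, 0, 0, -0.002, 0.015, 0, -0.2, 0, 0, 0, 0, 0, 0.03, -0.2, 0, 0, 0, 0, 0, 0, -0.2])

```text
clock: 7.58
eef_pos: [470.1, 222.5, 67.2]
tool_rot: [-3.139, -0.004, -3.09]
force: [-0.6, 0.2, 0.9]
width: 51.2
gripper_force: 0.0
```

```bash
python3 go.py 471.5 224 21
```

```text
t 7.58 pos [470.1 222.5  67.2] rpy [-179.85   -0.24 -177.03] w 51.2 gf 0.0 F [-0.6  0.2  0.9]
delta m [-0.0017  0.0016  0.0462]
```

Emit:
carry_out(deltas=[0, 0, 0, -0.0017, 0.0016, 0, -0.2, 0, 0, 0, 0, 0, 0.02, -0.2, 0, 0, 0, 0, 0, 0.016, -0.2, 0, 0, 0, 0, 0, 0.01, -0.2, 0, 0, 0, 0, 0, 0, -0.2, 0, 0, 0, 0, 0, 0, 1, 0, 0, 0, 0, 0, 0, 1, 0, 0, 0, 0, 0, 0, 1, 0, 0, 0, 0, 0, 0, 1, 0, 0, 0, 0, 0, 0, 1])

```text
clock: 8.82
eef_pos: [473.5, 225.9, 23.3]
tool_rot: [3.141, 0.001, -3.089]
force: [-1.4, -0.7, 6.4]
width: 24.2
gripper_force: 59.2
```

```bash
python3 go.py 620.5 130.2 101
```

```text
t 8.82 pos [473.5 225.9  23.3] rpy [ 1.7998e+02  4.0000e-02 -1.7701e+02] w 24.2 gf 59.2 F [-1.4 -0.7  6.4]
delta m [-0.1419 -0.1032 -0.0777]
```

Emit:
carry_out(deltas=[0, 0, 0, 0, 0, -0.008, 1, 0, 0, 0, 0, 0, -0.015, 1, 0, 0, 0, 0, 0, -0.025, 1, 0, 0, 0, 0, 0, -0.025, 1, 0, 0, 0, -0.0119, -0.0082, -0.0047, 1, 0, 0, 0, -0.025, -0.018, 0, 1, 0, 0, 0, -0.03, -0.022, 0, 1, 0, 0, 0, -0.03, -0.022, 0, 1, 0, 0, 0, -0.025, -0.018, 0, 1, 0, 0, 0, -0.015, -0.011, 0, 1, 0, 0, 0, -0.005, -0.004, 0, 1, 0, 0, 0, 0, 0, 0, 1])

```text
clock: 10.32
eef_pos: [620.0, 129.5, 99.8]
tool_rot: [-3.141, -0.001, -3.09]
force: [-0.4, -0.4, -1.2]
width: 24.3
gripper_force: 59.0
```

```bash
python3 go.py 620.5 130.2 24
python3 - <<'E'
from h import *
s=ctrl.get_image("scene")
c=proj("scene",[620,130,105]);print(c, proj("scene",[620,130,92]))
x,y=c.astype(int)
cv2.imwrite("pics/p2.png",cv2.resize(s[max(0,y-60):y+110,x-90:x+90],None,fx=3,fy=3)[:,:,::-1])
E
python3 go.py 620.5 130.2 24
```

```text
t 10.32 pos [620.  129.5  99.8] rpy [-1.7999e+02 -7.0000e-02 -1.7705e+02] w 24.3 gf 59.0 F [-0.4 -0.4 -1.2]
delta m [-0.0006  0.0007  0.0758]
[362.20712955 205.73975996] [361.74289736 212.50168021]
t 10.38 pos [619.6 130.3 100. ] rpy [ 1.7998e+02 -7.0000e-02 -1.7699e+02] w 24.1 gf 59.0 F [ 0.2  0.2 -0.8]
delta m [-0.001  -0.0002  0.076 ]
```

View pics/p2.png

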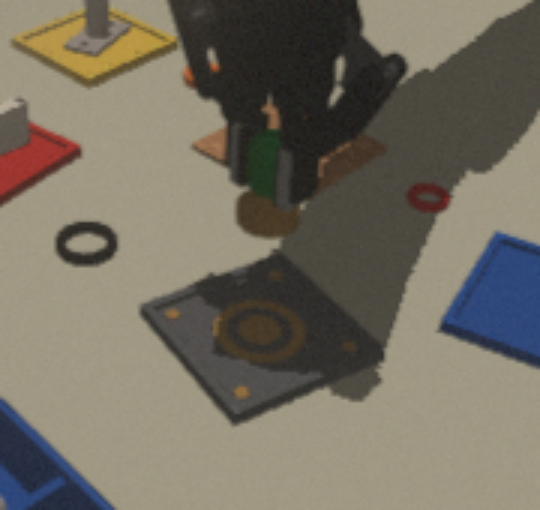

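Emit:
carry_out(deltas=[0, 0, 0, -0.0015, 0, 0.025, 1, 0, 0, 0, 0, 0, 0.025, 1, 0, 0, 0, 0, 0, 0.014, 1, 0, 0, 0, 0, 0, 0.008, 1, 0, 0, 0, 0, 0, 0.004, 1, 0, 0, 0, 0, 0, 0, 1, 0, 0, 0, 0, 0, 0, 1])

```text
clock: 11.25
eef_pos: [622.2, 130.2, 25.0]
tool_rot: [3.141, 0.001, -3.089]
force: [-0.2, -0.6, 0.2]
width: 23.6
gripper_force: 59.0
```

```bash
python3 go.py 621.3 130.2 23.5
```

```text
t 11.25 pos [622.2 130.2  25. ] rpy [ 1.7999e+02  5.0000e-02 -1.7701e+02] w 23.6 gf 59.0 F [-0.2 -0.6  0.2]
delta m [0.0009 0.     0.0015]
```

Emit:
carry_out(deltas=[0, 0, 0, 0.0005, 0, 0.001, 1, 0, 0, 0, 0, 0, 0.0005, 1, 0, 0, 0, 0, 0, 0, 0.3, 0, 0, 0, 0, 0, 0, 0, 0, 0, 0, 0, 0, 0, -0.2, 0, 0, 0, 0, 0, 0, -0.2, 0, 0, 0, 0, 0, -0.01, -0.2, 0, 0, 0, 0, 0, -0.02, -0.2, 0, 0, 0, 0, 0, -0.025, -0.2, 0, 0, 0, 0, 0, -0.025, -0.2])

```text
clock: 12.5
eef_pos: [621.7, 130.3, 105.2]
tool_rot: [3.141, 0.001, -3.089]
force: [-0.5, -0.1, 0.2]
width: 51.4
gripper_force: 0.0
```

```bash
python3 go.py 462.3 5 100
```

```text
t 12.5 pos [621.7 130.3 105.2] rpy [ 1.7998e+02  8.0000e-02 -1.7700e+02] w 51.4 gf 0.0 F [-0.5 -0.1  0.2]
delta m [ 0.1658 -0.1168  0.0049]
```

Emit:
carry_out(deltas=[0, 0, 0, 0.02, -0.014, 0, -0.2, 0, 0, 0, 0.035, -0.025, 0, -0.2, 0, 0, 0, 0.04, -0.028, 0, -0.2, 0, 0, 0, 0.04, -0.028, 0, -0.2, 0, 0, 0, 0.02, -0.014, 0, -0.2, 0, 0, 0, 0.0108, -0.0078, 0.0049, -0.2, 0, 0, 0, 0, 0, 0.02, -0.2, 0, 0, 0, 0, 0, 0, -0.2, 0, 0, 0, 0, 0, 0, -0.2])

```text
clock: 13.62
eef_pos: [462.6, 5.5, 78.4]
tool_rot: [3.141, 0.001, -3.088]
force: [0.2, 0.2, 0.2]
width: 50.9
gripper_force: 0.0
```

```bash
python3 go.py 462.3 5 22
python3 - <<'E'
from m import *
T=ctrl.get_image("top");S=ctrl.get_image("scene")
t=blobs(T,(40,100,20),(85,255,255),(215,160,282,230))[0];s=blobs(S,(40,100,20),(85,255,255),(335,210,390,270))[0]
a,b=cen(t),cen(s);print("bulb",tri(a,b),onz("top",a,42))
cv2.imwrite("pics/p3.png",np.hstack([cv2.resize(S[120:290,300:500],None,fx=2,fy=2),cv2.resize(T[120:290,165:345],None,fx=2,fy=2)])[:,:,::-1])
E
```

```text
t 13.62 pos [462.6   5.5  78.4] rpy [ 1.7998e+02  6.0000e-02 -1.7695e+02] w 50.9 gf 0.0 F [0.2 0.2 0.2]
delta m [ 0.0004 -0.0005  0.0564]
bulb (array([619.52600413, 128.31078143,  48.12573132]), np.float64(0.018461179505971932)) [620.0868114  129.54374028  42.        ]
```

View pics/p3.png

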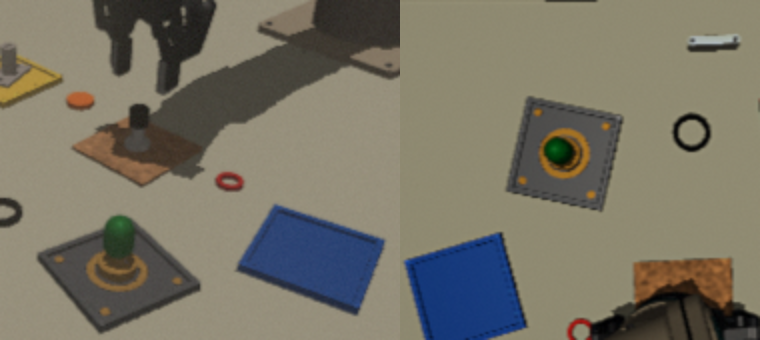

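The bulb stands upright and centred in the brass ring (top crop (563,153)). The standoff is on the mat, directly under the gripper.

Emit:
carry_out(deltas=[0, 0, 0, 0.0004, -0.0005, 0.02, -0.2, 0, 0, 0, 0, 0, 0.02, -0.2, 0, 0, 0, 0, 0, 0.0105, -0.2, 0, 0, 0, 0, 0, 0.005, -0.2, 0, 0, 0, 0, 0, 0, 1, 0, 0, 0, 0, 0, 0, 1, 0, 0, 0, 0, 0, 0, 1, 0, 0, 0, 0, 0, 0, 1])

```text
clock: 14.72
eef_pos: [461.8, 4.4, 22.9]
tool_rot: [3.142, 0.001, -3.089]
force: [-0.5, 0.3, 4.8]
width: 20.2
gripper_force: 58.7
```

```bash
python3 go.py 476.8 226.5 102
```

```text
t 14.72 pos [461.8   4.4  22.9] rpy [ 1.80e+02  4.00e-02 -1.77e+02] w 20.2 gf 58.7 F [-0.5  0.3  4.8]
delta m [-0.0267  0.2211 -0.0791]
```

Emit:
carry_out(deltas=[0, 0, 0, 0, 0, -0.01, 1, 0, 0, 0, 0, 0, -0.02, 1, 0, 0, 0, 0, 0, -0.025, 1, 0, 0, 0, 0, 0, -0.024, 1, 0, 0, 0, -0.0027, 0.02, 0, 1, 0, 0, 0, -0.005, 0.04, 0, 1, 0, 0, 0, -0.005, 0.045, 0, 1, 0, 0, 0, -0.005, 0.045, 0, 1, 0, 0, 0, -0.005, 0.04, 0, 1, 0, 0, 0, -0.003, 0.0211, 0, 1, 0, 0, 0, -0.001, 0.01, 0, 1, 0, 0, 0, 0, 0, 0, 1])

```text
clock: 16.23
eef_pos: [476.4, 225.6, 101.4]
tool_rot: [-3.141, -0.001, -3.09]
force: [0.4, -0.8, -1.4]
width: 20.2
gripper_force: 58.7
```

```bash
python3 go.py 476.8 226.5 23.5
```

```text
t 16.23 pos [476.4 225.6 101.4] rpy [-1.7995e+02 -4.0000e-02 -1.7703e+02] w 20.2 gf 58.7 F [ 0.4 -0.8 -1.4]
delta m [-0.0004  0.0009  0.0779]
```

Emit:
carry_out(deltas=[0, 0, 0, 0, 0.0005, 0.03, 1, 0, 0, 0, 0, 0, 0.025, 1, 0, 0, 0, 0, 0, 0.015, 1, 0, 0, 0, 0, 0, 0.008, 1, 0, 0, 0, 0, 0, 0, 1, 0, 0, 0, 0, 0, 0, 0, 0, 0, 0, 0, 0, 0, -0.2, 0, 0, 0, 0, 0, 0, -0.2, 0, 0, 0, 0, 0, -0.01, -0.2, 0, 0, 0, 0, 0, -0.02, -0.2, 0, 0, 0, 0, 0, -0.025, -0.2, 0, 0, 0, 0, 0, -0.03, -0.2])

```text
clock: 17.73
eef_pos: [476.3, 226.9, 109.6]
tool_rot: [-3.141, -0.0, -3.089]
force: [0.3, 0.3, 0.3]
width: 50.8
gripper_force: 0.0
```

```bash
python3 go.py 634.3 -124.8 110
```

```text
t 17.73 pos [476.3 226.9 109.6] rpy [-1.7999e+02 -3.0000e-02 -1.7699e+02] w 50.8 gf 0.0 F [0.3 0.3 0.3]
delta m [-0.1394 -0.3595 -0.0004]
```

Emit:
carry_out(deltas=[0, 0, 0, -0.0074, -0.02, 0, -0.2, 0, 0, 0, -0.016, -0.041, 0, -0.2, 0, 0, 0, -0.018, -0.046, 0, -0.2, 0, 0, 0, -0.018, -0.046, 0, -0.2, 0, 0, 0, -0.018, -0.046, 0, -0.2, 0, 0, 0, -0.018, -0.046, 0, -0.2, 0, 0, 0, -0.018, -0.046, 0, -0.2, 0, 0, 0, -0.014, -0.036, 0, -0.2, 0, 0, 0, -0.008, -0.021, 0, -0.2, 0, 0, 0, -0.004, -0.0115, 0.02, -0.2, 0, 0, 0, 0, 0, 0.02, -0.2, 0, 0, 0, 0, 0, 0, -0.2])

```text
clock: 19.23
eef_pos: [631.9, -122.2, 65.5]
tool_rot: [3.139, -0.006, -3.087]
force: [-0.9, 0.1, -0.4]
width: 51.4
gripper_force: 0.0
```

```bash
python3 go.py 634.3 -124.8 13.5
python3 - <<'E'
from m import *
T=ctrl.get_image("top");S=ctrl.get_image("scene")
cv2.imwrite("pics/p4.png",np.hstack([cv2.resize(S[100:300,210:510],None,fx=2,fy=2),cv2.resize(T[220:320,160:260],None,fx=2,fy=2,).repeat(2,0)])[:,:,::-1])
t=blobs(T,(0,0,0),(179,255,32),(180,250,215,285))
for c in t: print(cen(c),onz("top",cen(c),41))
E
```

```text
t 19.23 pos [ 631.9 -122.2   65.5] rpy [ 179.86   -0.35 -176.85] w 51.4 gf 0.0 F [-0.9  0.1 -0.4]
delta m [-0.0026 -0.0028  0.052 ]
[192.39858907 268.26102293] [476.43033504 225.43564365  41.        ]
```

View pics/p4.png

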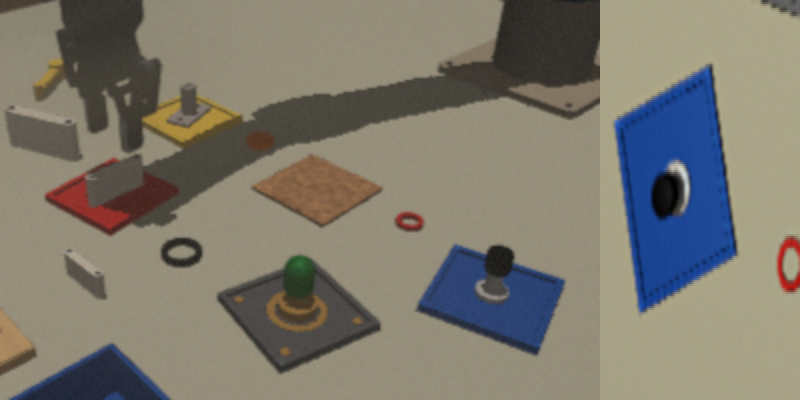

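The standoff stands upright in the middle of the blue dish (measured 476,225), and the gripper is over the lane guide. I'll re-read the settled pose.

```bash
python3 go.py 634.3 -124.8 13.5
```

```text
t 19.32 pos [ 634.  -122.6   67.8] rpy [ 1.7992e+02 -9.0000e-02 -1.7686e+02] w 51.6 gf 0.0 F [ 0.7 -0.4  1.5]
delta m [-0.0003 -0.0023  0.0543]
```

Emit:
carry_out(deltas=[0, 0, 0, 0, -0.0015, 0.02, -0.2, 0, 0, 0, 0, 0, 0.018, -0.2, 0, 0, 0, 0, 0, 0.01, -0.2, 0, 0, 0, 0, 0, 0.005, -0.2, 0, 0, 0, 0, 0, 0, -0.2, 0, 0, 0, 0, 0, 0, 1, 0, 0, 0, 0, 0, 0, 1, 0, 0, 0, 0, 0, 0, 1, 0, 0, 0, 0, 0, 0, 1, 0, 0, 0, 0, 0, 0, 1])

```text
clock: 20.58
eef_pos: [635.1, -126.3, 16.2]
tool_rot: [-3.141, 0.001, -3.089]
force: [-0.2, -0.8, 5.7]
width: 10.6
gripper_force: 59.9
```

```bash
python3 go.py 462.3 5 95
```

```text
t 20.57 pos [ 635.1 -126.3   16.2] rpy [-1.7998e+02  6.0000e-02 -1.7701e+02] w 10.6 gf 59.9 F [-0.2 -0.8  5.7]
delta m [ 0.1657  0.1401 -0.0791]
```

Emit:
carry_out(deltas=[0, 0, 0, 0, 0, -0.01, 1, 0, 0, 0, 0, 0, -0.02, 1, 0, 0, 0, 0, 0, -0.025, 1, 0, 0, 0, 0, 0, -0.024, 1, 0, 0, 0, 0.02, 0.017, 0, 1, 0, 0, 0, 0.037, 0.032, 0, 1, 0, 0, 0, 0.04, 0.034, 0, 1, 0, 0, 0, 0.037, 0.032, 0, 1, 0, 0, 0, 0.02, 0.017, 0, 1, 0, 0, 0, 0.0117, 0.0081, 0, 1, 0, 0, 0, 0, 0, 0.02, 1, 0, 0, 0, 0, 0, 0, 1])

```text
clock: 22.08
eef_pos: [461.9, 4.6, 74.2]
tool_rot: [-3.141, -0.001, -3.09]
force: [-1.3, -0.3, -0.7]
width: 10.9
gripper_force: 59.2
```

```bash
python3 go.py 462.3 5 16.8
```

```text
t 22.07 pos [461.9   4.6  74.2] rpy [-1.7997e+02 -5.0000e-02 -1.7703e+02] w 10.9 gf 59.2 F [-1.3 -0.3 -0.7]
delta m [-0.0005  0.0004  0.0574]
```

Emit:
carry_out(deltas=[0, 0, 0, 0, 0, 0.025, 1, 0, 0, 0, 0, 0, 0.018, 1, 0, 0, 0, 0, 0, 0.01, 1, 0, 0, 0, 0, 0, 0.0045, 1, 0, 0, 0, 0, 0, 0, 1, 0, 0, 0, 0, 0, 0, 0, 0, 0, 0, 0, 0, 0, -0.2, 0, 0, 0, 0, 0, 0, -0.2, 0, 0, 0, 0, 0, -0.01, -0.2, 0, 0, 0, 0, 0, -0.02, -0.2, 0, 0, 0, 0, 0, -0.025, -0.2, 0, 0, 0, 0, 0, -0.03, -0.2])

```text
clock: 23.58
eef_pos: [461.4, 5.0, 103.2]
tool_rot: [-3.141, -0.001, -3.089]
force: [1.4, -0.9, 0.4]
width: 51.2
gripper_force: 0.0
```

```bash
python3 go.py 463 -215.7 100
```

```text
t 23.57 pos [461.4   5.  103.2] rpy [-1.7999e+02 -4.0000e-02 -1.7699e+02] w 51.2 gf 0.0 F [ 1.4 -0.9  0.4]
delta m [ 0.01   -0.2205  0.0032]
```

Emit:
carry_out(deltas=[0, 0, 0, 0.001, -0.02, 0, -0.2, 0, 0, 0, 0.002, -0.04, 0, -0.2, 0, 0, 0, 0.002, -0.045, 0, -0.2, 0, 0, 0, 0.002, -0.045, 0, -0.2, 0, 0, 0, 0.002, -0.04, 0, -0.2, 0, 0, 0, 0.001, -0.02, 0, -0.2, 0, 0, 0, 0, -0.0105, 0.03, -0.2, 0, 0, 0, 0, 0, 0, -0.2, 0, 0, 0, 0, 0, 0, -0.2])

```text
clock: 24.7
eef_pos: [463.6, -214.9, 72.8]
tool_rot: [3.141, 0.0, -3.088]
force: [0.6, 0.4, 0.2]
width: 51.2
gripper_force: 0.0
```

```bash
python3 go.py 463 -215.7 15.5
```

```text
t 24.7 pos [ 463.6 -214.9   72.8] rpy [ 1.7998e+02  2.0000e-02 -1.7695e+02] w 51.2 gf 0.0 F [0.6 0.4 0.2]
delta m [ 0.0007 -0.0008  0.0573]
```

Emit:
carry_out(deltas=[0, 0, 0, 0.0005, -0.0008, 0.025, -0.2, 0, 0, 0, 0, 0, 0.018, -0.2, 0, 0, 0, 0, 0, 0.009, -0.2, 0, 0, 0, 0, 0, 0.005, -0.2, 0, 0, 0, 0, 0, 0, -0.2, 0, 0, 0, 0, 0, 0, 1, 0, 0, 0, 0, 0, 0, 1, 0, 0, 0, 0, 0, 0, 1, 0, 0, 0, 0, 0, 0, 1])

```text
clock: 25.82
eef_pos: [463.2, -216.7, 15.6]
tool_rot: [-3.141, 0.001, -3.089]
force: [-0.7, 0.2, 6.3]
width: 18.4
gripper_force: 58.5
```

```bash
python3 go.py 638 -128 96
```

```text
t 25.82 pos [ 463.2 -216.7   15.6] rpy [-1.7997e+02  4.0000e-02 -1.7701e+02] w 18.4 gf 58.5 F [-0.7  0.2  6.3]
delta m [-0.1793  0.0794 -0.0803]
```

Emit:
carry_out(deltas=[0, 0, 0, 0, 0, -0.01, 1, 0, 0, 0, 0, 0, -0.02, 1, 0, 0, 0, 0, 0, -0.025, 1, 0, 0, 0, 0, 0, -0.025, 1, 0, 0, 0, -0.02, 0.009, 0, 1, 0, 0, 0, -0.035, 0.0155, 0, 1, 0, 0, 0, -0.042, 0.0185, 0, 1, 0, 0, 0, -0.042, 0.0185, 0, 1, 0, 0, 0, -0.025, 0.011, 0, 1, 0, 0, 0, -0.0153, 0.0069, 0, 1, 0, 0, 0, 0, 0, 0.02, 1, 0, 0, 0, 0, 0, 0, 1])

```text
clock: 27.32
eef_pos: [634.8, -127.9, 71.6]
tool_rot: [3.141, -0.007, -3.089]
force: [-0.2, 0.6, -1.0]
width: 18.8
gripper_force: 58.5
```

```bash
python3 go.py 638 -128 16.2
```

```text
t 27.32 pos [ 634.8 -127.9   71.6] rpy [ 179.97   -0.39 -176.99] w 18.8 gf 58.5 F [-0.2  0.6 -1. ]
delta m [-0.0035 -0.0003  0.0554]
```

Emit:
carry_out(deltas=[0, 0, 0, 0, 0, 0.02, 1, 0, 0, 0, 0, 0, 0.02, 1, 0, 0, 0, 0, 0, 0.01, 1, 0, 0, 0, 0, 0, 0, 1, 0, 0, 0, 0, 0, 0, 1])

```text
clock: 27.95
eef_pos: [638.2, -127.8, 25.3]
tool_rot: [3.142, 0.001, -3.089]
force: [-0.7, 0.1, -0.3]
width: 18.7
gripper_force: 58.6
```

```bash
python3 go.py 638 -128 16.2
```

```text
t 27.95 pos [ 638.2 -127.8   25.3] rpy [ 1.80e+02  5.00e-02 -1.77e+02] w 18.7 gf 58.6 F [-0.7  0.1 -0.3]
delta m [ 0.0002 -0.0002  0.0091]
```

Emit:
carry_out(deltas=[0, 0, 0, 0, 0, 0.006, 1, 0, 0, 0, 0, 0, 0.003, 1, 0, 0, 0, 0, 0, 0, 1, 0, 0, 0, 0, 0, 0, 0, 0, 0, 0, 0, 0, 0, -0.2, 0, 0, 0, 0, 0, 0, -0.2, 0, 0, 0, 0, 0, -0.01, -0.2, 0, 0, 0, 0, 0, -0.02, -0.2, 0, 0, 0, 0, 0, -0.025, -0.2, 0, 0, 0, 0, 0, -0.035, -0.2])

```text
clock: 29.2
eef_pos: [637.6, -127.8, 107.7]
tool_rot: [3.142, -0.0, -3.089]
force: [-0.5, 0.1, 0.4]
width: 51.2
gripper_force: 0.0
```

```bash
python3 go.py 462.3 5 100
python3 - <<'E'
from m import *
T=ctrl.get_image("top")
t=blobs(T,(0,0,140),(179,70,255),(285,250,330,305))
for c in t[:2]:
    r=cv2.minAreaRect(c);w=np.array([onz("top",p,39)[:2] for p in cv2.boxPoints(r)]);print("lane",r,w.mean(0))
E
```

```text
t 29.2 pos [ 637.6 -127.8  107.7] rpy [ 1.80e+02 -1.00e-02 -1.77e+02] w 51.2 gf 0.0 F [-0.5  0.1  0.4]
delta m [0.1681 0.1418 0.0078]
lane ((306.3602294921875, 276.5055847167969), (35.171875, 6.514791011810303), 87.70938873291016) [462.05889917   4.45647477]
lane ((307.0, 301.5), (5.0, 44.0), 90.0) [414.19935951   2.65573667]
```

Top view puts the lane guide on the mat at (462,4.5), as intended.

Emit:
carry_out(deltas=[0, 0, 0, 0.02, 0.017, 0, -0.2, 0, 0, 0, 0.037, 0.031, 0, -0.2, 0, 0, 0, 0.04, 0.034, 0, -0.2, 0, 0, 0, 0.037, 0.031, 0, -0.2, 0, 0, 0, 0.022, 0.018, 0.01, -0.2, 0, 0, 0, 0.0121, 0.0108, 0.02, -0.2, 0, 0, 0, 0, 0, 0.01, -0.2, 0, 0, 0, 0, 0, 0, -0.2, 0, 0, 0, 0, 0, 0, -0.2])

```text
clock: 30.38
eef_pos: [463.7, 4.4, 66.5]
tool_rot: [-3.141, 0.002, -3.09]
force: [-0.4, -0.8, 0.4]
width: 51.2
gripper_force: 0.0
```

```bash
python3 go.py 462.2 4.7 16
```

```text
t 30.38 pos [463.7   4.4  66.5] rpy [-1.7999e+02  9.0000e-02 -1.7707e+02] w 51.2 gf 0.0 F [-0.4 -0.8  0.4]
delta m [0.0016 0.0003 0.0505]
```

Emit:
carry_out(deltas=[0, 0, 0, 0.0008, 0, 0.02, -0.2, 0, 0, 0, 0, 0, 0.016, -0.2, 0, 0, 0, 0, 0, 0.009, -0.2, 0, 0, 0, 0, 0, 0.005, -0.2, 0, 0, 0, 0, 0, 0, -0.2, 0, 0, 0, 0, 0, 0, 1, 0, 0, 0, 0, 0, 0, 1, 0, 0, 0, 0, 0, 0, 1, 0, 0, 0, 0, 0, 0, 1])

```text
clock: 31.5
eef_pos: [461.9, 4.9, 16.5]
tool_rot: [-3.141, 0.001, -3.089]
force: [-0.8, 0.2, 6.4]
width: 10.9
gripper_force: 59.1
```

```bash
python3 go.py 467 -212.4 96
```

```text
t 31.5 pos [461.9   4.9  16.5] rpy [-1.7999e+02  4.0000e-02 -1.7700e+02] w 10.9 gf 59.1 F [-0.8  0.2  6.4]
delta m [ 0.0063 -0.2173 -0.0795]
```

Emit:
carry_out(deltas=[0, 0, 0, 0, 0, -0.01, 1, 0, 0, 0, 0, 0, -0.02, 1, 0, 0, 0, 0, 0, -0.025, 1, 0, 0, 0, 0, 0, -0.0245, 1, 0, 0, 0, 0.0003, -0.02, 0, 1, 0, 0, 0, 0.001, -0.04, 0, 1, 0, 0, 0, 0.002, -0.045, 0, 1, 0, 0, 0, 0.001, -0.045, 0, 1, 0, 0, 0, 0.001, -0.038, 0, 1, 0, 0, 0, 0.001, -0.02, 0, 1, 0, 0, 0, 0, -0.0093, 0.02, 1, 0, 0, 0, 0, 0, 0.02, 1])

```text
clock: 33.0
eef_pos: [466.4, -212.8, 54.3]
tool_rot: [3.141, -0.0, -3.09]
force: [0.1, 0.3, -0.6]
width: 10.9
gripper_force: 58.5
```

Emit:
carry_out(deltas=[0, 0, 0, 0, 0, 0.02, 1, 0, 0, 0, 0, 0, 0.01, 1, 0, 0, 0, 0, 0, 0, 1, 0, 0, 0, 0, 0, 0, 1])

```text
clock: 33.5
eef_pos: [467.1, -212.1, 25.8]
tool_rot: [-3.142, 0.0, -3.089]
force: [-0.3, 0.4, -0.3]
width: 10.9
gripper_force: 58.5
```

```bash
python3 go.py 467 -212.4 17
```

```text
t 33.5 pos [ 467.1 -212.1   25.8] rpy [-1.8000e+02  3.0000e-02 -1.7698e+02] w 10.9 gf 58.5 F [-0.3  0.4 -0.3]
delta m [ 0.0001 -0.0003  0.0088]
```

Emit:
carry_out(deltas=[0, 0, 0, 0, 0, 0.006, 1, 0, 0, 0, 0, 0, 0.003, 1, 0, 0, 0, 0, 0, 0, 1, 0, 0, 0, 0, 0, 0, 0, 0, 0, 0, 0, 0, 0, -0.2, 0, 0, 0, 0, 0, 0, -0.2, 0, 0, 0, 0, 0, -0.01, -0.2, 0, 0, 0, 0, 0, -0.025, -0.2, 0, 0, 0, 0, 0, -0.04, -0.2, 0, 0, 0, 0, 0, -0.05, -0.2, 0, 0, 0, 0, -0.04, -0.02, -0.2, 0, 0, 0, 0, -0.05, 0, -0.2])

```text
clock: 35.0
eef_pos: [473.2, -302.8, 164.7]
tool_rot: [-3.139, 0.004, -3.086]
force: [0.2, -0.1, -0.8]
width: 51.2
gripper_force: 0.0
```

Emit:
carry_out(deltas=[0, 0, 0, 0, -0.04, 0, -0.2, 0, 0, 0, 0, 0, 0, -0.2, 0, 0, 0, 0, 0, 0, -0.2])

```text
clock: 35.38
eef_pos: [473.4, -341.2, 161.7]
tool_rot: [3.141, -0.0, -3.089]
force: [0.4, 0.6, -0.3]
width: 51.1
gripper_force: 0.0
```

Run:
```python
from m import *
T=ctrl.get_image("top");S=ctrl.get_image("scene")
f=lambda i:cv2.resize(i,None,fx=2.5,fy=2.5)[:,:,::-1]
cv2.imwrite("pics/f1.png",f(T[140:310,165:475]));cv2.imwrite("pics/f2.png",f(S[120:290,210:510]))
for k,lo,hi,b,z in (("bulb",(40,100,20),(85,255,255),(215,160,282,230),42),("cap",(0,0,0),(179,255,32),(180,250,215,285),41),("lane",(0,0,110),(179,70,255),(400,252,432,298),39),("key",(0,0,60),(179,75,255),(352,168,395,212),10)):
    for c in blobs(T,lo,hi,b)[:1]:
        r=cv2.minAreaRect(cv2.convexHull(c));print(k,np.round(r[0],1),np.round(r[1],1),np.round(onz("top",r[0],z),1))
```

```text
bulb [243.8 195.2] [12.7 12. ] [619.3 129.3  42. ]
cap [192.5 268. ] [10. 13.] [476.9 225.3  41. ]
lane [417.7 274.5] [35.2  6.3] [ 467.2 -212.4   39. ]
key [372.2 189.2] [29.  15.8] [ 636.9 -127.9   10. ]
```

View pics/f1.png

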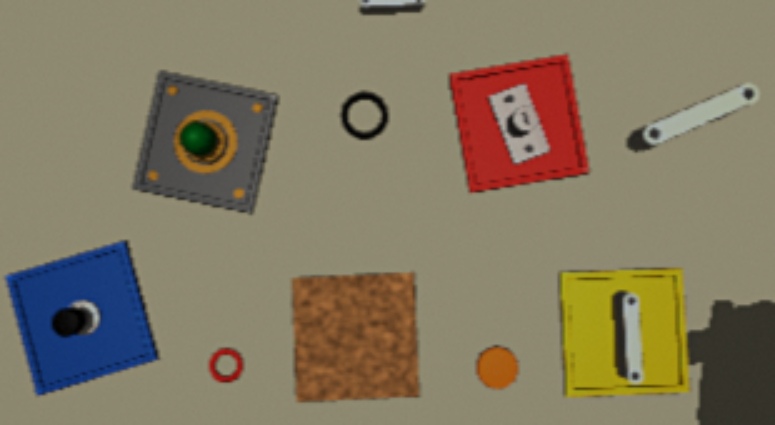

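View pics/f2.png

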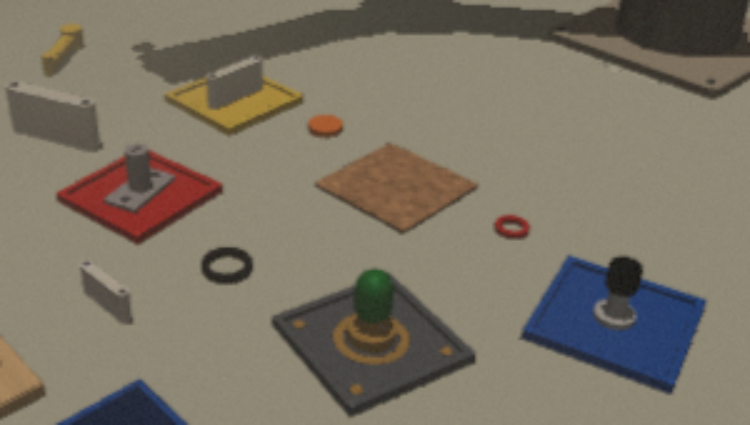

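All four parts stand upright in the middle of their places, each measured within about 1.5 mm of centre. The mat is empty (top crop (357,338)) and the arm is clear, so I'm handing the job in.

```bash
python3 -c "
from cell import ctrl
print(ctrl.finish_job())"
```

```text
the job is handed in; nothing more can be done
None
```

The job is handed in at about 35 s: bulb on the test block, key plate in the red dish, lane guide in the yellow and standoff in the blue, all upright, each within about 1.5 mm of centre by the cameras, and the bulb was not dropped.

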